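# Fit the silencer to the air outlet coupler

### The job

Fit the ribbed silencer from the wooden rack to the upright quick coupler on the air outlet block: first draw the coupler's sleeve back (down) until it stays there, then push the silencer's plug straight in until it is fully home and the sleeve has sprung forward (up) over it, and let go. Feel your way: never ram the plug or lean hard on the sleeve, which would crush the coupler's rubber mount, and leave the other two fittings standing in the rack.

Things in the scene. Friction and masses are not known exactly. Their poses are not given: they have to be found in the camera images.
- outlet: Aluminium air outlet block, 120 x 120 x 50 mm, fixed; origin at the centre of its underside, z up. A steel quick coupler stands upright on its centre line, mouth up, in a rubber mount (48 mm across, 12 mm high) that gives a little: sideways up to 5 mm (2 N per mm), down 15 N per mm, and springs back.
- outlet_deck (a point): Point on the coupler's centre line at the height of the block's top face. How far the coupler stands out of its mount is NOT measured: all coupler parts lie a further h above their stated heights, h from 0 to 32 mm, fixed within a run: find it by feel.
- outlet_rim (a point): Point on the coupler's centre line 70 mm above the block's top face; the mouth rim lies h (0 to 32 mm, see outlet_deck) above it. Rim 35 mm across, a springy seal ring standing 2 mm proud on it; a cone about 29 mm wide leads in to the 21 mm bore 7 mm below the rim. Jaws that block or lock a plug lie in the bore 18.5 to 23.5 mm below the rim.
- outlet_flange (a point): Point on the centre line 41 mm above the block's top face; the top of the sleeve's flange (49 mm across, 5 mm thick) lies h (0 to 32 mm) above it while the sleeve is forward. Above the flange the sleeve is 36 mm across up to 24 mm higher. It is drawn back (down) by gripping it there or pressing on the flange.
- sleeve (a joint): How far the sleeve is drawn back (down), m: 0 forward, 0.012 fully back at its stop. Its spring resists with 11 N at first, then less; beyond about 0.009 it snaps to the stop and stays when let go. Forward, its three jaws block any plug or lock one that is home. Latched back, the bore is open; a plug pushed nearly home trips it and it springs forward to 0.
- seal (a joint): How far the springy seal ring on the coupler's rim is pressed down, m: 0 standing 2 mm proud, 0.002 flush with the rim (about 14 N). Only a shoulder that is nearly home presses it; a locked plug keeps it pressed at about 0.001.
- mount (a joint): How far the coupler is pressed down into its rubber mount, m: 0 unloaded, 15 N per mm. It shows how hard the coupler is pushed down; the work needs up to about 20 N, and 30 N (0.002) is too hard.
- silencer_grip (a point): Middle of the ribbed round barrel (26 mm across, 40 mm tall) of the silencer, a loose brass and steel fitting 97 mm tall, 0.11 to 0.23 kg, standing plug-down in one of the rack's holes; the only one with a ribbed barrel. The point is on its axis, 72 mm above its tip and 28 mm above its shoulder's underside; z runs up the axis.
- silencer_tip (a point): Lower end of the silencer's plug, which is 18 mm across and 44 mm long up to a shoulder 33 mm across that comes down on the rim when home. In the latched coupler it meets a valve with the shoulder 5 mm above the rim; 12 to 15 N trips the sleeve, and 10 to 20 N squeezes the seal until the shoulder is within 1 mm of the rim, where the jaws lock and the sleeve jumps to 0.
- rack: Fixed wooden rack, 80 x 210 x 56 mm, origin at the centre of its underside; three holes 48 mm deep in a row along its y axis, 65 mm apart, each holding a fitting whose 44 mm plug hangs in the hole and whose shoulder rests on the rack's top. Fingers closing along the rack's x axis have room.
- cap_plug: Loose blanking plug in the rack, the same plug under a plain low hex head (16 mm tall); origin at the lower end of its plug. To be left alone.
- nozzle: Loose blow nozzle in the rack, the same plug under a hex and a slender pointed cone (total 96 mm); origin at the lower end of its plug. To be left alone.

How it is judged:
On the way:
1. the sleeve is drawn back and stays there with the hand off it (value of joint sleeve above 0.0105 m and contact force between the fingers and outlet below 0.5 N), for 0.2 s.
At the end, for the whole second after the job is handed in: The silencer stands upright (within 7 degrees) in the coupler, its axis within 5 mm of the outlet's centre line, locked home so that its shoulder keeps the seal pressed by more than 0.4 mm, and the sleeve is forward (within 1.5 mm of 0) and at rest (value of joint sleeve below 0.0015 m and horizontal distance between silencer_tip and outlet_deck below 0.005 m and value of joint seal above 0.0004 m and angle between silencer_tip's own z axis and vertical below 0.12 rad and velocity of joint sleeve below 0.01 m/s); the robot touches nothing.
It fails at once if the silencer is rammed against the coupler (over 60 N) (contact force between silencer and outlet above 60 N).
It fails at once if the coupler is pressed down into its mount with more than 30 N (2 mm) (value of joint mount above 0.002 m).
It fails at once if another fitting in the rack is disturbed (25 mm) (distance of any of cap_plug, nozzle from where it was at the start of the episode above 0.025 m).
It also fails if it takes over 67 s, if anything falls off the work surface, if the arm or the gripper's body presses on something with over 40 N, if the wrist force passes 120 N, or if a joint passes its speed limit or range.

### The arm

A 7-joint arm with a two-finger parallel gripper is mounted at the origin on the work surface. World frame = base frame: x ahead of the robot, y to its left, z up, the work surface at z = 0. Lengths are in m, angles in rad, forces in N, time in s.
With the tool pointing down it reaches from about 0.35 to 0.9 m from the base axis. Payload 8.1 kg.
Tool frame: the origin (TCP) lies on the mounting face of the last link; the fingertips stand 178 mm ahead of it and the grasp point (between the pads) lies 159 mm ahead of it; z points along the fingers, y is the line along which they close (so a half turn about z gives the same grasp; the last joint's range is limited). The gripper opens to 92 mm and grips with 3 to 60 N. Pads are 19 mm wide; open, the fingers measure 130 mm over their backs; the gripper's body (75 mm by 190 mm) begins 47 mm behind the grasp point.
Start: joints at [-1.254, 0.434, 0.025, 1.573, -0.012, 1.134, -0.075], TCP at [0.255, 0.571, 0.405] pointing down, gripper open.
Joint ranges: [-2.62, 2.62], [-0.44, 2.09], [-1.27, 1.32], [0.08, 2.57], [-1.32, 4.46], [0.12, 2], [-2.74, 2.74]. Speed limits (rad/s): [2.22, 2.22, 3.01, 3.01, 3.14, 3.14, 3.14].

### API

Orientations are given as a unit quaternion [x, y, z, w].
In Python, from station import get_obs, snapshot, workorder, spot_in, regions_of gives the robot as it stands.
- The arm moves only by the tool play_rows, never from a script. Its argument "increments" is a list that holds one entry, the list of rows, each a list of 7 numbers: the shift along the world's x, y, z as a fraction of full scale, then the turn, a rotation vector about the world's x, y, z as a fraction of full scale, then the gripper command: -1 is fully open, 1 is shut, values between are in proportion. A call has 1 to 20 rows; each row shifts and turns the commanded pose from where the row before left it; what a row does not reach is not made up. Full scale, the value 1, is 0.1 m for a shift and 6 degrees for a turn. A row lasts 1/10 s, in which the tool goes at most 50 mm and 8.59 degrees, less where a joint would pass 70% of its speed; a pose out of reach is approached as far as the arm can. A call with a number of a shift or a turn outside -1 to 1 is refused whole. A call with a gripper value outside its range is refused whole. The fingers move at their own pace and stop on an object; the grip force is fixed at half the most. Time passes only in rows, so rows that do not move let the fingers close. It gives the time, the measured TCP pose, the force, the opening and the grip force at its end, in the units of the state.
- get_obs(): the state, without advancing time (a new reading comes with each control period).
- snapshot(name): name is "scene" or "top" or "wrist"; returns a dict with "frame" (384x512x3 uint8, red, green, blue), "range_z" (384x512 float32, m along the optical axis (not along the pixel's ray), 0 where there is no reading), "fx", "fy", "cx", "cy" (pixels), "position" and "orientation" of the camera in the world; the wrist camera has in their place "hand_eye" (4x4, takes a point from camera to tool coordinates, whose origin is the TCP and whose axes are the flange's). Camera axes: x right, y up, looking along -z (the intrinsics and any distortion apply to the point x, -y, -z); pixel columns grow to the right and rows downward; lengths in m; the calibration is good to about 2 mm. A picture is of the moment at which its call begins: read the wrist's pose just before it.
- workorder.close_job(): hands the job in; it is judged then, once.
Trained networks look in a picture, given as the dict that the camera call returned (one of the last four; its "shot" number tells which), for a name from the list of things; names that differ only in an ending like _2 or _b are one class to them, and where a whole thing is asked for, a point or a joint stands for the part that bears it (a point fixed in the world has none). Each returns a list of dicts, best first, with "p" (0 to 1); they miss things now and then, are a little off and sometimes report something else, mostly with a low value. They report only what shows in the picture. A call takes as long as a camera call.
- spot_in(picture, label): "point" ([x, y, z] in m, in world coordinates, good to about 4 mm: the middle of the surface that is visible of it).
- regions_of(picture, label): "mask" (384x512 bool, what is visible of it).
The state is a dict: "time": time; "q": joint angles; "qvel": joint speeds; "tau": joint torques, N m; "tool_pos": TCP position; "tcp_rot": TCP orientation; "ft_force": force on the tool from outside, world axes, zero at the start; "torque": the same for the moment, N m; "opening": opening from 0.0 (shut) to 1.0 (fully open); "grip_force": force on a finger pad.
Only numpy, scipy, OpenCV 4.12 (cv2) and the standard library are available. Lean on these libraries where they do the work, as an engineer would, in place of code of your own. Each camera call takes 0.05 s, during which the arm holds its last target. There are 200 camera calls.

## Working session

There is one attempt and no reset: what is moved stays moved. The work goes in short steps, Python scripts to look and compute and a tool call to move; the robot and the scene stay as the last step left them, time stands still between calls to the robot, and variables do not carry over. Pictures are saved under pics/ and viewed, at most 10 in all, crops included, and the job is handed in when it is done.

Besides the shell and the picture viewer there is one more tool, called after "Request:" as a command line: name --argument value ..., lists and objects as JSON in quotes. play_rows: Moves the arm, as the interface text tells. Its arguments: {"type":"object","properties":{"increments":{"type":"array","items":{"type":"array","items":{"type":"array","items":{"type":"number"}}}}},"required":["increments"]}

```bash
mkdir -p pics
cat > h.py <<'E'
import numpy as np, cv2
from scipy.spatial.transform import Rotation as R
from station import get_obs, snapshot, workorder, spot_in, regions_of
def cloud(s, o=None):
    z=s["range_z"]; v,u=np.indices(z.shape)
    P=np.stack([(u-s["cx"])/s["fx"]*z, -(v-s["cy"])/s["fy"]*z, -z],-1)
    if "hand_eye" in s:
        H=np.array(s["hand_eye"]); P=P@H[:3,:3].T+H[:3,3]
        q,t=o["tcp_rot"],o["tool_pos"]
    else: q,t=s["orientation"],s["position"]
    return P@R.from_quat(q).as_matrix().T+np.array(t)
def save(s,n): cv2.imwrite(f"pics/{n}.png",s["frame"][...,::-1])
E
python3 - <<'E'
from h import *
o=get_obs(); print({k:np.round(v,3) for k,v in o.items()})
for n in ["scene","top"]:
    s=snapshot(n); save(s,n+"0"); C=cloud(s)
    for l in ["outlet","sleeve","silencer_grip","rack","cap_plug","nozzle"]:
        print(n,l,[(np.round(d["point"],3),round(d["p"],2)) for d in spot_in(s,l)[:2]])
        for d in regions_of(s,l)[:1]:
            m=d["mask"]&(s["range_z"]>0); p=C[m]; v,u=np.nonzero(m)
            print("   mask",round(d["p"],2),m.sum(),u.mean().round(),v.mean().round(),np.percentile(p,[2,50,98],axis=0).round(3).tolist())
a=cv2.hconcat([cv2.imread("pics/scene0.png"),cv2.imread("pics/top0.png")]); cv2.imwrite("pics/a.png",cv2.resize(a,(800,300)))
E
```

```text
{'time': np.float64(0.0), 'q': array([-1.254,  0.435,  0.025,  1.574, -0.012,  1.134, -0.075]), 'qvel': array([-0.001, -0.   , -0.001,  0.001,  0.002, -0.001,  0.   ]), 'tau': array([ 1.0000e-03, -6.6785e+01,  9.8600e-01, -3.1447e+01, -6.0000e-02,
        4.3000e-02,  0.0000e+00]), 'tool_pos': array([0.255, 0.571, 0.404]), 'tcp_rot': array([ 0.208,  0.978, -0.001, -0.   ]), 'ft_force': array([ 0.058, -0.203,  0.695]), 'torque': array([ 0.016, -0.   , -0.075]), 'grip_force': np.float64(0.0), 'opening': np.float64(1.0)}
scene outlet [(array([0.548, 0.225, 0.049]), 0.57)]
   mask 0.8 5632 369.0 256.0 [[0.471, 0.162, 0.005], [0.546, 0.222, 0.051], [0.643, 0.29, 0.147]]
scene sleeve [(array([0.54 , 0.227, 0.12 ]), 0.94)]
   mask 0.72 426 381.0 225.0 [[0.517, 0.209, 0.115], [0.539, 0.227, 0.123], [0.548, 0.253, 0.142]]
scene silencer_grip [(array([ 0.545, -0.172,  0.086]), 0.9), (array([0.535, 0.23 , 0.126]), 0.52)]
   mask 0.77 371 154.0 203.0 [[0.531, -0.186, 0.061], [0.546, -0.172, 0.089], [0.553, -0.163, 0.11]]
scene rack [(array([ 0.574, -0.229,  0.058]), 0.95)]
   mask 0.69 4791 123.
[... 613 characters left out ...]
0 184.0 [[0.501, 0.208, 0.115], [0.521, 0.217, 0.119], [0.547, 0.241, 0.143]]
top silencer_grip [(array([ 0.539, -0.172,  0.101]), 0.53)]
   mask 0.55 264 335.0 179.0 [[0.524, -0.187, 0.06], [0.537, -0.171, 0.104], [0.552, -0.161, 0.11]]
top rack [(array([ 0.546, -0.234,  0.054]), 0.56)]
   mask 0.86 4186 365.0 173.0 [[0.499, -0.34, 0.0], [0.553, -0.235, 0.056], [0.606, -0.134, 0.062]]
top cap_plug [(array([ 0.551, -0.237,  0.075]), 0.82)]
   mask 0.53 244 368.0 171.0 [[0.539, -0.253, 0.056], [0.554, -0.238, 0.071], [0.567, -0.224, 0.075]]
top nozzle [(array([ 0.565, -0.298,  0.072]), 0.46)]
   mask 0.65 221 401.0 164.0 [[0.555, -0.315, 0.059], [0.567, -0.298, 0.068], [0.582, -0.288, 0.108]]
```

View pics/a.png

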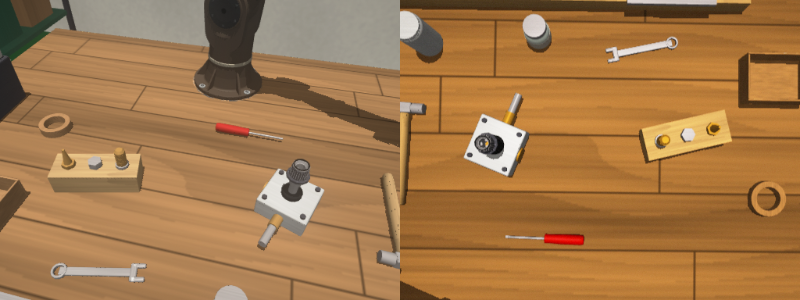

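Block with the coupler at right in the scene view (about px 298,178 of the 800-wide view). The rack is at left, with the ribbed silencer its right-hand fitting (about 120,157). In the top view, the coupler is at (490,145) and the silencer at (663,141).

Request:
play_rows --increments '[[[0.23,-0.29,0,0,0,-0.764,-1],[0.23,-0.29,0,0,0,-0.764,-1],[0.23,-0.29,0,0,0,-0.764,-1],[0.23,-0.29,0,0,0,-0.764,-1],[0.23,-0.29,0,0,0,-0.764,-1],[0.23,-0.29,0,0,0,-0.764,-1],[0.23,-0.29,0,0,0,-0.764,-1],[0.23,-0.29,0,0,0,-0.764,-1],[0.23,-0.29,0,0,0,-0.764,-1],[0.23,-0.29,0,0,0,-0.764,-1],[0.23,-0.29,0,0,0,-0.764,-1],[0.23,-0.29,0,0,0,-0.764,-1],[0,0,0,0,0,0,-1],[0,0,0,0,0,0,-1]]]'

```text
time: 2.7
tool_pos: [0.5311, 0.2221, 0.4047]
tcp_rot: [0.637, 0.771, 0.0, 0.0]
ft_force: [0.0, 1.2, -0.2]
opening: 1.002
grip_force: 0.0
```

Run:
```python
from h import *
o=get_obs(); print(o["tool_pos"],o["tcp_rot"],o["ft_force"],R.from_quat(o["tcp_rot"]).as_matrix()[:,1]); s=snapshot("wrist"); save(s,"w1"); C=cloud(s,o); print(np.round(s["hand_eye"],3))
near=(abs(C[...,0]-.53)<.12)&(abs(C[...,1]-.22)<.12)&(s["range_z"]>0)
def fit(m,n):
    p=C[m][:,:2].astype(np.float32); c,r=cv2.minEnclosingCircle(p); print(n,len(p),p.min(0),p.max(0),c,r)
z=C[...,2]
print(np.histogram(z[near],np.arange(.04,.17,.003)))
for a in np.arange(.102,.156,.003): 
    m=near&(z>a)&(z<=a+.003)
    if m.sum()>15: fit(m,round(a,3))
r=cv2.minAreaRect(C[near&(abs(z-.05)<.004)][:,:2].astype(np.float32)); print(r)
for d in regions_of(s,"sleeve")[:1]: fit(d["mask"]&near,"sl")
```

```text
[0.53110309 0.22205874 0.40471816] [6.37073249e-01 7.70803266e-01 5.72706920e-06 1.37557261e-05] [ 0.01326227  1.15165688 -0.20585851] [9.82116282e-01 1.88275352e-01 2.63556975e-05]
[[-0.     0.967  0.253  0.067]
 [ 1.     0.    -0.     0.   ]
 [-0.     0.253 -0.967  0.02 ]
 [ 0.     0.     0.     1.   ]]
(array([  18,   42,  658, 6600,  204,  206,   25,  125,    1,    0,    0,
          0,    0,    0,    0,    0,    0,    0,    5,   70,   89,   19,
          8,    7,   13,  277,  351,   27,   44,  128,   44,   43,   44,
        210,  226,  248,  301,    0,    0,    0,    0,    0,    0]), array([0.04 , 0.043, 0.046, 0.049, 0.052, 0.055, 0.058, 0.061, 0.064,
       0.067, 0.07 , 0.073, 0.076, 0.079, 0.082, 0.085, 0.088, 0.091,
       0.094, 0.097, 0.1  , 0.103, 0.106, 0.109, 0.112, 0.115, 0.118,
       0.121, 0.124, 0.127, 0.13 , 0.133, 0.136, 0.139, 0.142, 0.145,
       0.148, 0.151, 0.154, 0.157, 0.16 , 0.163, 0.166, 0.169]))
0.102 56 [0.5153074 0.2195551] [0.5342315  0.23292254] (0.5247694253921509, 0.22566068172454834) 0.009624725207686424
0.114 64 [0.4993513  0.21431102] [0.54860
[... 1027 characters left out ...]
.141 232 [0.5061147  0.21700576] [0.5402882  0.24847317] (0.5235286951065063, 0.23109474778175354) 0.01865389384329319
0.144 239 [0.5066512  0.21296044] [0.5420674  0.24813028] (0.5243443250656128, 0.2304333746433258) 0.018004853278398514
0.147 357 [0.5065893  0.21326931] [0.54204893 0.24836187] (0.5244216918945312, 0.23080748319625854) 0.01810661144554615
0.15 21 [0.5081126  0.21581364] [0.54081154 0.2471718 ] (0.5240748524665833, 0.23076270520687103) 0.016858123242855072
((0.5243167281150818, 0.23024605214595795), (0.11964806169271469, 0.11999336630105972), 68.2191162109375)
sl 816 [0.49921644 0.214056  ] [0.55686456 0.25549045] (0.5292866230010986, 0.2274770736694336) 0.030770307406783104
```

View pics/w1.png

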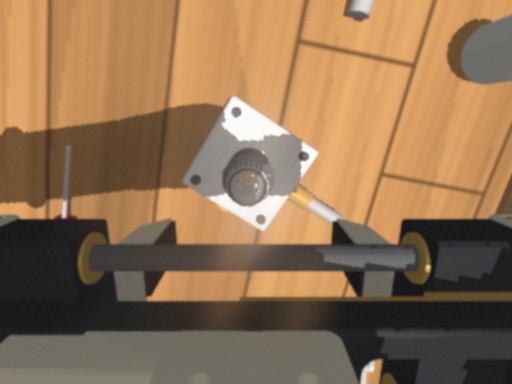

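The wrist view shows the coupler near (247,178). Fitting the depth data puts its axis at (0.524, 0.2305), with the flange top at about 0.118 (h ≈ 27 mm). I'll press on the flange with the fingers nearly closed around the sleeve.

Request:
play_rows --increments '[[[-0.07,0.085,0,0,0,0,-1],[0,0,-0.3,0,0,0,-1],[0,0,-0.3,0,0,0,-1],[0,0,-0.27,0,0,0,-1],[0,0,-0.1,0,0,0,0.1],[0,0,0,0,0,0,0.12],[0,0,0,0,0,0,0.12],[0,0,0,0,0,0,0.12],[0,0,0,0,0,0,0.12],[0,0,0,0,0,0,0.12]]]'

```text
time: 3.8
tool_pos: [0.524, 0.2313, 0.3085]
tcp_rot: [0.637, 0.771, 0.001, 0.0]
ft_force: [0.4, -0.1, 0.8]
opening: 0.528
grip_force: 0.0
```

Request:
play_rows --increments '[[[0,0,-0.02,0,0,0,0.12],[0,0,-0.02,0,0,0,0.12],[0,0,0,0,0,0,0.12],[0,0,0,0,0,0,0.12]]]'

```text
time: 4.2
tool_pos: [0.5237, 0.2312, 0.3036]
tcp_rot: [0.637, 0.771, -0.0, -0.0]
ft_force: [-0.5, -0.5, -0.3]
opening: 0.439
grip_force: 0.0
```

Request:
play_rows --increments '[[[0,0,-0.03,0,0,0,0.12],[0,0,-0.03,0,0,0,0.12],[0,0,0,0,0,0,0.12],[0,0,0,0,0,0,0.12]]]'

```text
time: 4.6
tool_pos: [0.5237, 0.2312, 0.2976]
tcp_rot: [0.637, 0.771, -0.0, -0.0]
ft_force: [1.1, -0.4, 0.4]
opening: 0.44
grip_force: 0.0
```

Request:
play_rows --increments '[[[0,0,-0.01,0,0,0,0.12],[0,0,-0.01,0,0,0,0.12],[0,0,0,0,0,0,0.12],[0,0,0,0,0,0,0.12]]]'

```text
time: 5.0
tool_pos: [0.5238, 0.2312, 0.2959]
tcp_rot: [0.637, 0.771, 0.0, 0.0]
ft_force: [-0.0, 0.8, 1.8]
opening: 0.442
grip_force: 1.1
```

Request:
play_rows --increments '[[[0,0,-0.01,0,0,0,0.12],[0,0,-0.01,0,0,0,0.12],[0,0,0,0,0,0,0.12]]]'

```text
time: 5.3
tool_pos: [0.5242, 0.2313, 0.2946]
tcp_rot: [0.637, 0.771, 0.001, 0.0]
ft_force: [-0.3, 0.2, 10.7]
opening: 0.44
grip_force: 5.4
```

Request:
play_rows --increments '[[[0,0,-0.01,0,0,0,0.12],[0,0,-0.01,0,0,0,0.12],[0,0,0,0,0,0,0.12]]]'

```text
time: 5.6
tool_pos: [0.5241, 0.2313, 0.2925]
tcp_rot: [0.637, 0.771, 0.001, 0.0]
ft_force: [-1.4, -0.3, 8.3]
opening: 0.439
grip_force: 4.3
```

Request:
play_rows --increments '[[[0,0,-0.015,0,0,0,0.12],[0,0,-0.015,0,0,0,0.12],[0,0,-0.015,0,0,0,0.12],[0,0,0,0,0,0,0.12]]]'

```text
time: 6.0
tool_pos: [0.5236, 0.2312, 0.287]
tcp_rot: [0.637, 0.771, -0.0, -0.0]
ft_force: [-0.1, 0.4, -0.3]
opening: 0.437
grip_force: 0.0
```

Request:
play_rows --increments '[[[0,0,-0.01,0,0,0,0.12],[0,0,-0.01,0,0,0,0.12],[0,0,0,0,0,0,0.12]]]'

```text
time: 6.3
tool_pos: [0.5237, 0.2312, 0.2849]
tcp_rot: [0.637, 0.771, -0.0, -0.0]
ft_force: [0.6, -0.1, 0.1]
opening: 0.434
grip_force: 0.0
```

Request:
play_rows --increments '[[[0,0,0.02,0,0,0,-0.5],[0,0,0.2,0,0,0,-1],[0,0,0.4,0,0,0,-1],[0,0,0.4,0,0,0,-1],[0,0,0.2,0,0,0,-1],[0,0,0,0,0,0,-1],[0,0,0,0,0,0,-1]]]'

```text
time: 7.0
tool_pos: [0.5236, 0.2312, 0.4072]
tcp_rot: [0.636, 0.771, 0.0, -0.0]
ft_force: [0.2, -0.7, -0.4]
opening: 0.982
grip_force: 0.0
```

```bash
cat > cp.py <<'E'
from h import *
o=get_obs(); print(o["tool_pos"],o["ft_force"]); s=snapshot("wrist"); C=cloud(s,o); z=C[...,2]
near=(np.hypot(C[...,0]-.524,C[...,1]-.2305)<.03)&(s["range_z"]>0)
for a in np.arange(.096,.156,.003):
    m=near&(z>a)&(z<=a+.003)
    if m.sum()>15:
        c,r=cv2.minEnclosingCircle(C[m][:,:2].astype(np.float32)); print(round(a,3),m.sum(),np.round(c,4),round(r,4),np.median(z[m]).round(4))
E
python3 cp.py
```

```text
[0.52358286 0.23124973 0.40724652] [ 0.15841354 -0.72467085 -0.3550081 ]
0.096 30 [0.5247 0.2257] 0.0095 0.0982
0.099 33 [0.5199 0.24  ] 0.0216 0.1003
0.102 71 [0.5238 0.232 ] 0.0244 0.1046
0.105 541 [0.5242 0.2304] 0.0254 0.1061
0.108 86 [0.5221 0.2368] 0.0175 0.1088
0.111 34 [0.5239 0.2363] 0.0176 0.1123
0.114 39 [0.5218 0.2354] 0.0181 0.1155
0.117 46 [0.5232 0.2361] 0.018 0.1186
0.12 39 [0.5242 0.2311] 0.0188 0.121
0.123 53 [0.5237 0.2336] 0.0185 0.1247
0.126 66 [0.5233 0.233 ] 0.0189 0.1281
0.129 143 [0.5238 0.2358] 0.0177 0.1301
0.132 28 [0.5244 0.2299] 0.0108 0.1334
0.135 25 [0.5245 0.2292] 0.0107 0.1363
0.138 101 [0.5245 0.23  ] 0.0123 0.1401
0.141 169 [0.5236 0.2325] 0.0168 0.1427
0.144 248 [0.5239 0.2305] 0.0181 0.1456
0.147 347 [0.5245 0.2305] 0.018 0.1487
```

Request:
play_rows --increments '[[[0,-0.2,0,0,0,0,-1],[0,-0.4,0,0,0,0,-1],[0.02,-0.4,0,0,0,0,-1],[0.02,-0.4,0,0,0,0,-1],[0.02,-0.4,0,0,0,0,-1],[0.02,-0.4,0,0,0,0,-1],[0.02,-0.4,0,0,0,0,-1],[0.02,-0.4,0,0,0,0,-1],[0.02,-0.4,0,0,0,0,-1],[0.02,-0.4,0,0,0,0,-1],[0,-0.2,0,0,0,0,-1],[0,0,0,0,0,0,-1],[0,0,0,0,0,0,-1],[0,0,0,0,0,0,-1]]]'

```text
time: 8.45
tool_pos: [0.5399, -0.1673, 0.4064]
tcp_rot: [0.636, 0.772, -0.0, -0.001]
ft_force: [0.2, -0.1, 0.1]
opening: 0.998
grip_force: 0.0
```

```bash
cat > si.py <<'E'
from h import *
o=get_obs(); print(o["tool_pos"],o["ft_force"]); s=snapshot("wrist"); save(s,"w2"); C=cloud(s,o); z=C[...,2]
ok=s["range_z"]>0
near=(np.hypot(C[...,0]-.54,C[...,1]+.172)<.04)&ok
for a in np.arange(.058,.116,.003):
    m=near&(z>a)&(z<=a+.003)
    if m.sum()>15:
        c,r=cv2.minEnclosingCircle(C[m][:,:2].astype(np.float32)); print(round(a,3),m.sum(),np.round(c,4),round(r,4),np.median(z[m]).round(4))
m=ok&(abs(z-.056)<.004)&(abs(C[...,0]-.56)<.12)&(abs(C[...,1]+.23)<.2)
print(cv2.minAreaRect(C[m][:,:2].astype(np.float32)))
for l in ["silencer_grip","cap_plug","nozzle"]: print(l,[(np.round(d["point"],3),round(d["p"],2)) for d in spot_in(s,l)[:1]])
E
python3 si.py
```

```text
[ 0.53987641 -0.16726058  0.40639057] [ 0.20707687 -0.06876344  0.0500858 ]
0.058 24 [ 0.5379 -0.1725] 0.0378 0.0584
0.061 77 [ 0.5385 -0.1782] 0.0164 0.0635
0.064 77 [ 0.5389 -0.1785] 0.0161 0.0647
0.067 19 [ 0.5377 -0.1738] 0.012 0.0688
0.073 16 [ 0.538  -0.1722] 0.0113 0.0749
0.085 19 [ 0.538  -0.1745] 0.0125 0.0871
0.1 33 [ 0.5384 -0.1782] 0.0131 0.1019
0.103 112 [ 0.5387 -0.1783] 0.0127 0.1048
0.106 216 [ 0.5383 -0.1776] 0.0117 0.108
0.109 124 [ 0.5386 -0.1789] 0.0082 0.1096
((0.5522645711898804, -0.2338697463274002), (0.08007878810167313, 0.19447095692157745), 13.860661506652832)
silencer_grip []
cap_plug [(array([ 0.555, -0.232,  0.069]), 0.63)]
nozzle [(array([ 0.569, -0.298,  0.068]), 0.95)]
```

View pics/w2.png

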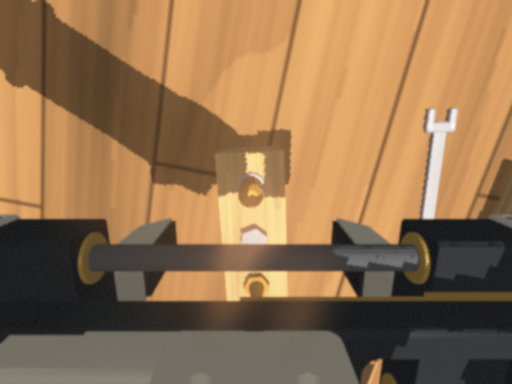

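Coupler's flange now at 0.106, so the sleeve is latched back. The wrist view shows the ribbed silencer at (252,190), the hex cap at (254,235) and the nozzle at (257,285). Silencer axis is (0.5385, -0.178).

Request:
play_rows --increments '[[[-0.014,-0.108,0,0,0,0.5,-1],[0,0,-0.3,0,0,0,-1],[0,0,-0.4,0,0,0,-1],[0,0,-0.4,0,0,0,-1],[0,0,-0.35,0,0,0,-1],[0,0,-0.154,0,0,0,-1],[0,0,0,0,0,0,-1],[0,0,0,0,0,0,-1],[0,0,0,0,0,0,1],[0,0,0,0,0,0,1],[0,0,0,0,0,0,1],[0,0,0,0,0,0,1],[0,0,0,0,0,0,1],[0,0,0,0,0,0,1],[0,0,0,0,0,0,1],[0,0,0,0,0,0,1]]]'

```text
time: 10.25
tool_pos: [0.5383, -0.1796, 0.2468]
tcp_rot: [0.616, 0.788, 0.0, -0.0]
ft_force: [-0.4, 0.3, -0.4]
opening: 0.352
grip_force: 0.0
```

Request:
play_rows --increments '[[[0,0,0,0,0,0,1],[0,0,0,0,0,0,1],[0,0,0,0,0,0,1],[0,0,0,0,0,0,1],[0,0,0,0,0,0,1]]]'

```text
time: 10.75
tool_pos: [0.5384, -0.1795, 0.2468]
tcp_rot: [0.616, 0.788, -0.0, 0.0]
ft_force: [-0.6, -1.4, -0.8]
opening: 0.263
grip_force: 30.0
```

Request:
play_rows --increments '[[[0,0,0.05,0,0,0,1],[0,0,0.15,0,0,0,1],[0,0,0.2,0,0,0,1],[0,0,0.3,0,0,0,1],[0,0,0.4,0,0,0,1],[0,0,0.4,0,0,0,1],[0,0,0.2,0,0,0,1],[0,0,0,0,0,0,1],[0,0,0,0,0,0,1],[0,0,0,0,0,0,1]]]'

```text
time: 11.75
tool_pos: [0.5379, -0.1793, 0.4155]
tcp_rot: [0.616, 0.788, -0.0, -0.001]
ft_force: [-0.3, 0.0, -1.0]
opening: 0.265
grip_force: 30.0
```

Request:
play_rows --increments '[[[0,0.1,0,0,0,0,1],[0,0.2,0,0,0,0,1],[0,0.3,0,0,0,0,1],[-0.02,0.3,0,0,0,0,1],[-0.02,0.3,0,0,0,0,1],[-0.02,0.3,0,0,0,0,1],[-0.02,0.3,0,0,0,0,1],[-0.02,0.3,0,0,0,0,1],[-0.02,0.3,0,0,0,0,1],[-0.02,0.3,0,0,0,0,1],[0,0.3,0,0,0,0,1],[0,0.3,0,0,0,0,1],[0,0.3,0,0,0,0,1],[0,0.2,0,0,0,0,1],[0,0.1,0,0,0,0,1],[0,0.1,0,0,0,0,1],[0,0,0,0,0,0,1],[0,0,0,0,0,0,1],[0,0,0,0,0,0,1]]]'

```text
time: 13.65
tool_pos: [0.5246, 0.2192, 0.4169]
tcp_rot: [0.617, 0.787, -0.0, 0.0]
ft_force: [0.5, 0.5, -0.7]
opening: 0.262
grip_force: 30.0
```

Run:
```python
from h import *
o=get_obs(); print(o["tool_pos"],o["tcp_rot"],o["ft_force"],o["opening"])
for n in ["wrist","scene","top"]:
    s=snapshot(n); save(s,n+"3"); C=cloud(s,o); z=C[...,2]; ok=s["range_z"]>0
    t=o["tool_pos"]
    near=ok&(np.hypot(C[...,0]-t[0],C[...,1]-t[1])<.03)
    for a in np.arange(.14,.26,.006):
        m=near&(z>a)&(z<=a+.006)
        if m.sum()>5:
            c,r=cv2.minEnclosingCircle(C[m][:,:2].astype(np.float32)); print(n,round(a,3),m.sum(),np.round(c,4),round(r,4),np.median(z[m]).round(4))
s0=cv2.imread("pics/scene3.png")[60:260,280:480]; w=cv2.imread("pics/wrist3.png")[60:260,150:350]
cv2.imwrite("pics/b.png",cv2.resize(cv2.hconcat([s0,w]),(800,400)))
```

```text
[0.52455212 0.21915032 0.41692017] [ 6.16823669e-01  7.87101338e-01 -1.17660702e-04  1.78004999e-04] [ 0.47630054  0.4962619  -0.70453548] 0.2621757881195989
wrist 0.14 335 [0.5241 0.2304] 0.0181 0.1434
wrist 0.146 365 [0.524  0.2305] 0.0182 0.1484
wrist 0.182 27 [0.524  0.2235] 0.0082 0.1864
wrist 0.188 37 [0.5236 0.2251] 0.0072 0.1907
wrist 0.194 38 [0.5225 0.2262] 0.0064 0.1962
wrist 0.224 58 [0.5229 0.2262] 0.015 0.2286
wrist 0.23 434 [0.5234 0.2262] 0.0151 0.2341
wrist 0.236 150 [0.5231 0.229 ] 0.0182 0.2389
wrist 0.242 297 [0.5224 0.2289] 0.024 0.2449
wrist 0.248 351 [0.5227 0.2289] 0.024 0.2511
wrist 0.254 400 [0.5226 0.2289] 0.0232 0.2574
scene 0.14 108 [0.5244 0.23  ] 0.0177 0.144
scene 0.146 139 [0.5243 0.2301] 0.0184 0.1485
scene 0.182 20 [0.527 0.22 ] 0.0086 0.1859
scene 0.188 34 [0.5265 0.2201] 0.0086 0.1911
scene 0.194 34 [0.5266 0.22  ] 0.0085 0.1966
scene 0.2 53 [0.5258 0.2202] 0.0089 0.2027
scene 0.206 20 [0.5263 0.2197] 0.0087 0.2111
scene 0.212 35 [0.527  0.2201] 0.0086 0.215
scene 0.218 17 [0.5291 0.2201] 0.0076 0.2193
scene 0.224 34 [0.5256 0.2205] 0.0164 0.2286
scene 0.23 105 [0.5262 0.2199] 0.0162 0.2338
scene 0.236 28 [0.528  0.2118] 0.0166 0.2394
scene 0.242 57 [0.5244 0.2174] 0.0228 0.2445
scene 0.248 66 [0.5254 0.2186] 0.0291 0.2516
scene 0.254 59 [0.5266 0.216 ] 0.0294 0.2568
top 0.14 39 [0.525  0.2278] 0.0168 0.1438
top 0.146 53 [0.525  0.2301] 0.017 0.1477
top 0.182 8 [0.5231 0.2163] 0.0059 0.1859
top 0.188 8 [0.5254 0.2167] 0.0067 0.1901
top 0.194 9 [0.5258 0.2153] 0.0042 0.1962
top 0.23 34 [0.5314 0.2116] 0.0085 0.234
top 0.236 14 [0.5349 0.2123] 0.0109 0.2386
top 0.242 15 [0.5352 0.212 ] 0.0116 0.2452
top 0.248 6 [0.5372 0.2125] 0.0123 0.2489
```

View pics/b.png

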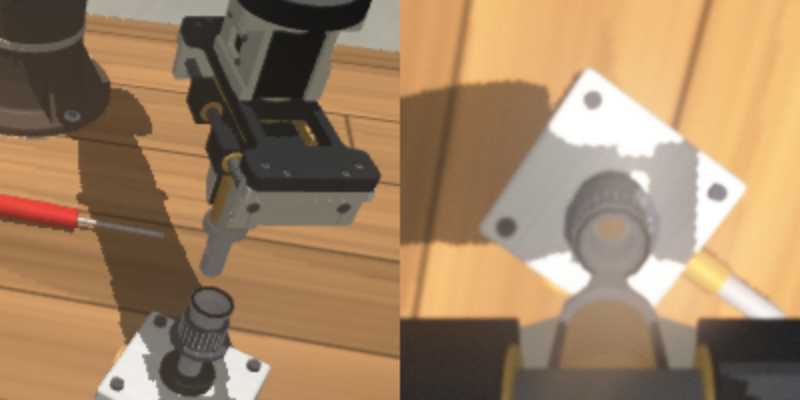

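The left half shows the silencer held upright, its plug just short of the coupler mouth. In the right half (wrist crop) the open mouth is at (612,222). Next I fit the plug axis.

```bash
cat > fit.py <<'E'
from h import *
from scipy.optimize import least_squares
o=get_obs(); t=o["tool_pos"]; print(t)
for n in ["wrist","scene"]:
    s=snapshot(n); C=cloud(s,o); z=C[...,2]; ok=s["range_z"]>0
    zt=t[2]-.2348
    near=ok&(np.hypot(C[...,0]-t[0],C[...,1]-t[1])<.03)
    P=C[near&(z>zt+.003)&(z<zt+.038)]
    f=lambda x:np.hypot(P[:,0]-x[0]-x[2]*(P[:,2]-zt),P[:,1]-x[1]-x[3]*(P[:,2]-zt))-.009
    r=least_squares(f,[t[0],t[1],0,0],loss="soft_l1",f_scale=.001); 
    r2=least_squares(lambda x:f([*x,0,0]),t[:2],loss="soft_l1",f_scale=.001)
    print(n,len(P),"tip",r.x[:2].round(4),"tilt",r.x[2:].round(3),"upright",r2.x.round(4),np.sqrt(np.mean(r2.fun**2)).round(4))
    S=C[near&(z>zt+.0445)&(z<zt+.05)]
    r3=least_squares(lambda x:np.hypot(S[:,0]-x[0],S[:,1]-x[1])-.0165,t[:2],loss="soft_l1",f_scale=.001); print("  shoulder",len(S),r3.x.round(4))
    K=C[ok&(z>.1455)&(z<.16)&(np.hypot(C[...,0]-.524,C[...,1]-.2305)<.022)]; print("  coupler",cv2.minEnclosingCircle(K[:,:2].astype(np.float32)),np.median(K[:,2]))
E
python3 fit.py
```

```text
[0.52451001 0.219606   0.41696839]
wrist 103 tip [0.5248 0.2204] tilt [-0.007  0.009] upright [0.5247 0.2205] 0.0002
  shoulder 104 [0.5247 0.2205]
  coupler ((0.5241790413856506, 0.23040179908275604), 0.01797952689230442) 0.148206969956008
scene 203 tip [0.5232 0.2216] tilt [ 0.006 -0.009] upright [0.5233 0.2214] 0.0013
  shoulder 54 [0.5233 0.2212]
  coupler ((0.5239870548248291, 0.22995136678218842), 0.018203847110271454) 0.1483775270792589
```

Request:
play_rows --increments '[[[0,0.095,0,0,0,0,1],[0,0,0,0,0,0,1],[0,0,0,0,0,0,1],[0,0,-0.15,0,0,0,1],[0,0,-0.1,0,0,0,1],[0,0,0,0,0,0,1]]]'

```text
time: 14.5
tool_pos: [0.5238, 0.2298, 0.3903]
tcp_rot: [0.616, 0.788, -0.001, -0.001]
ft_force: [-0.1, -0.8, -1.1]
opening: 0.264
grip_force: 30.0
```

Request:
play_rows --increments '[[[0,0,-0.04,0,0,0,1],[0,0,-0.04,0,0,0,1],[0,0,-0.04,0,0,0,1],[0,0,0,0,0,0,1]]]'

```text
time: 14.9
tool_pos: [0.5242, 0.2299, 0.3794]
tcp_rot: [0.616, 0.788, -0.0, -0.0]
ft_force: [-0.0, -0.3, -0.6]
opening: 0.266
grip_force: 30.0
```

Request:
play_rows --increments '[[[0,0,-0.03,0,0,0,1],[0,0,-0.03,0,0,0,1],[0,0,0,0,0,0,1]]]'

```text
time: 15.2
tool_pos: [0.5242, 0.2299, 0.3734]
tcp_rot: [0.616, 0.788, -0.0, -0.0]
ft_force: [-0.1, 0.5, -2.2]
opening: 0.267
grip_force: 30.0
```

Request:
play_rows --increments '[[[0,0,-0.03,0,0,0,1],[0,0,-0.03,0,0,0,1],[0,0,-0.03,0,0,0,1],[0,0,0,0,0,0,1]]]'

```text
time: 15.6
tool_pos: [0.5242, 0.2299, 0.3643]
tcp_rot: [0.616, 0.788, -0.0, -0.0]
ft_force: [0.1, 0.0, -2.4]
opening: 0.263
grip_force: 30.0
```

Request:
play_rows --increments '[[[0,0,-0.03,0,0,0,1],[0,0,-0.03,0,0,0,1],[0,0,-0.03,0,0,0,1],[0,0,-0.03,0,0,0,1],[0,0,-0.03,0,0,0,1],[0,0,0,0,0,0,1]]]'

```text
time: 16.2
tool_pos: [0.5242, 0.2299, 0.3493]
tcp_rot: [0.616, 0.788, -0.0, -0.0]
ft_force: [1.0, 0.2, -1.5]
opening: 0.264
grip_force: 30.0
```

Request:
play_rows --increments '[[[0,0,-0.02,0,0,0,1],[0,0,-0.02,0,0,0,1],[0,0,0,0,0,0,1]]]'

```text
time: 16.5
tool_pos: [0.5243, 0.2299, 0.3456]
tcp_rot: [0.616, 0.788, -0.0, -0.0]
ft_force: [-0.0, -0.1, -0.6]
opening: 0.266
grip_force: 30.0
```

Request:
play_rows --increments '[[[0,0,-0.01,0,0,0,1],[0,0,-0.01,0,0,0,1],[0,0,0,0,0,0,1]]]'

```text
time: 16.8
tool_pos: [0.5243, 0.2299, 0.3437]
tcp_rot: [0.616, 0.788, -0.0, -0.0]
ft_force: [0.0, -0.7, -1.9]
opening: 0.264
grip_force: 30.0
```

Request:
play_rows --increments '[[[0,0,-0.01,0,0,0,1],[0,0,0,0,0,0,1]]]'

```text
time: 17.0
tool_pos: [0.5243, 0.2299, 0.3427]
tcp_rot: [0.616, 0.788, -0.0, -0.0]
ft_force: [0.5, 0.7, -1.0]
opening: 0.262
grip_force: 30.0
```

Request:
play_rows --increments '[[[0,0,-0.01,0,0,0,1],[0,0,0,0,0,0,1]]]'

```text
time: 17.2
tool_pos: [0.5245, 0.23, 0.3421]
tcp_rot: [0.616, 0.788, 0.0, 0.0]
ft_force: [-1.0, 0.3, 1.4]
opening: 0.266
grip_force: 30.0
```

Request:
play_rows --increments '[[[0,0,-0.006,0,0,0,1],[0,0,0,0,0,0,1]]]'

```text
time: 17.4
tool_pos: [0.5246, 0.23, 0.3417]
tcp_rot: [0.616, 0.788, 0.0, 0.0]
ft_force: [0.1, 0.2, 4.5]
opening: 0.264
grip_force: 30.0
```

Request:
play_rows --increments '[[[0,0,-0.006,0,0,0,1],[0,0,0,0,0,0,1]]]'

```text
time: 17.6
tool_pos: [0.5247, 0.2301, 0.3414]
tcp_rot: [0.616, 0.788, 0.001, 0.0]
ft_force: [-0.4, -0.9, 7.9]
opening: 0.264
grip_force: 30.0
```

Request:
play_rows --increments '[[[0,0,-0.005,0,0,0,1],[0,0,0,0,0,0,1]]]'

```text
time: 17.8
tool_pos: [0.5248, 0.2301, 0.3412]
tcp_rot: [0.616, 0.788, 0.001, 0.0]
ft_force: [-0.1, -0.8, 10.4]
opening: 0.27
grip_force: 30.0
```

Request:
play_rows --increments '[[[0,0,-0.005,0,0,0,1],[0,0,0,0,0,0,1]]]'

```text
time: 18.0
tool_pos: [0.5249, 0.2301, 0.3408]
tcp_rot: [0.616, 0.788, 0.001, 0.0]
ft_force: [-1.8, -0.4, 9.8]
opening: 0.266
grip_force: 30.0
```

Request:
play_rows --increments '[[[0,0,-0.005,0,0,0,1],[0,0,0,0,0,0,1]]]'

```text
time: 18.2
tool_pos: [0.5246, 0.23, 0.3399]
tcp_rot: [0.616, 0.788, 0.001, 0.0]
ft_force: [-0.2, 0.3, 2.5]
opening: 0.265
grip_force: 30.0
```

The force drop means the valve has tripped. I'll keep going onto the seal.

Request:
play_rows --increments '[[[0,0,-0.006,0,0,0,1],[0,0,0,0,0,0,1]]]'

```text
time: 18.4
tool_pos: [0.5245, 0.2299, 0.3387]
tcp_rot: [0.616, 0.788, 0.0, 0.0]
ft_force: [-0.6, 0.5, 6.1]
opening: 0.27
grip_force: 30.0
```

Request:
play_rows --increments '[[[0,0,-0.006,0,0,0,1],[0,0,0,0,0,0,1]]]'

```text
time: 18.6
tool_pos: [0.5245, 0.2299, 0.3382]
tcp_rot: [0.616, 0.788, 0.0, 0.0]
ft_force: [1.0, 2.6, -2.5]
opening: 0.267
grip_force: 30.0
```

Request:
play_rows --increments '[[[0,0,-0.006,0,0,0,1],[0,0,0,0,0,0,1]]]'

```text
time: 18.8
tool_pos: [0.5246, 0.23, 0.3376]
tcp_rot: [0.616, 0.788, 0.0, 0.0]
ft_force: [-0.4, -0.3, 6.9]
opening: 0.268
grip_force: 30.0
```

Run:
```python
from h import *
o=get_obs();print(o["ft_force"])
s=snapshot("scene");C=cloud(s);z=C[...,2]
m=(s["range_z"]>0)&(np.hypot(C[...,0]-.5243,C[...,1]-.2302)<.03)
d=np.hypot(C[...,0]-.5243,C[...,1]-.2302)
for a in np.arange(.09,.17,.003):
    k=m&(z>a)&(z<=a+.003)
    if k.sum()>3: print(a.round(3),k.sum(),np.percentile(d[k],90).round(4))
cv2.imwrite("pics/c.png",cv2.resize(s["frame"][150:280,310:440,::-1],(500,500)))
```

```text
[-0.37869685 -0.25476135  6.93867458]
0.09 15 0.0136
0.093 19 0.0132
0.096 15 0.0136
0.099 7 0.0139
0.111 15 0.0248
0.114 55 0.0249
0.117 159 0.0248
0.12 31 0.0189
0.123 30 0.0184
0.126 28 0.0188
0.129 29 0.019
0.132 36 0.0188
0.135 27 0.0187
0.138 42 0.0191
0.141 34 0.0183
0.144 38 0.0178
0.147 33 0.0171
0.15 15 0.0163
0.153 38 0.0159
0.156 12 0.015
0.159 13 0.0184
0.162 13 0.0212
0.165 22 0.0224
0.168 18 0.0264
```

View pics/c.png

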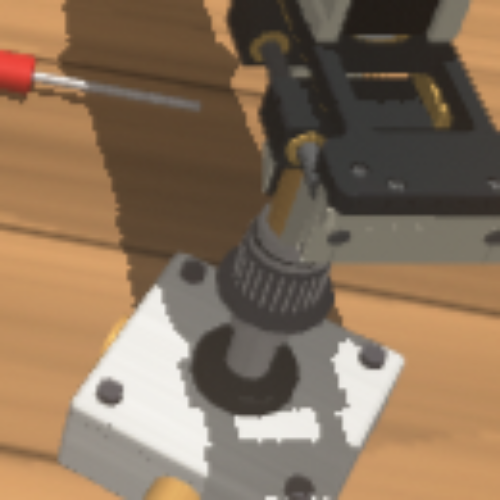

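The flange is back at about 0.118, so the sleeve is forward with the silencer seated. I'll tug lightly, then release.

Request:
play_rows --increments '[[[0,0,0.01,0,0,0,1],[0,0,0.008,0,0,0,1],[0,0,0,0,0,0,1]]]'

```text
time: 19.15
tool_pos: [0.5241, 0.2299, 0.3385]
tcp_rot: [0.616, 0.788, -0.001, -0.0]
ft_force: [-0.7, -0.2, -3.6]
opening: 0.269
grip_force: 30.0
```

Request:
play_rows --increments '[[[0,0,-0.006,0,0,0,1],[0,0,0,0,0,0,0],[0,0,0,0,0,0,-1],[0,0,0,0,0,0,-1],[0,0,0,0,0,0,-1],[0,0,0,0,0,0,-1],[0,0,0.2,0,0,0,-1],[0,0,0.4,0,0,0,-1],[0,0,0.4,0,0,0,-1],[0,0,0,0,0,0,-1],[0,0,0,0,0,0,-1],[0,0,0,0,0,0,-1]]]'

```text
time: 20.35
tool_pos: [0.5239, 0.2299, 0.4375]
tcp_rot: [0.616, 0.788, -0.001, -0.0]
ft_force: [0.2, -0.7, -1.2]
opening: 0.998
grip_force: 0.0
```

Run:
```python
from h import *
o=get_obs();print(o["tool_pos"],o["ft_force"])
for n in ["scene","wrist"]:
    s=snapshot(n);C=cloud(s,o);z=C[...,2]
    d=np.hypot(C[...,0]-.5243,C[...,1]-.2302)
    m=(s["range_z"]>0)&(d<.03)
    for a in np.arange(.105,.22,.004):
        k=m&(z>a)&(z<=a+.004)
        if k.sum()>3: print(n,a.round(3),k.sum(),np.percentile(d[k],90).round(4),C[k].mean(0).round(4))
```

```text
[0.52394531 0.22988209 0.43748167] [ 0.16053316 -0.6505778  -1.15503272]
scene 0.113 58 0.0248 [0.5399 0.2282 0.1156]
scene 0.117 172 0.0243 [0.5347 0.2285 0.1186]
scene 0.121 42 0.0187 [0.5375 0.2279 0.123 ]
scene 0.125 38 0.0189 [0.5368 0.2263 0.1271]
scene 0.129 38 0.0186 [0.5376 0.2281 0.1306]
scene 0.133 46 0.019 [0.5374 0.2275 0.1349]
scene 0.137 48 0.0186 [0.5366 0.229  0.1391]
scene 0.141 49 0.0183 [0.5365 0.2261 0.1427]
scene 0.145 68 0.0176 [0.5339 0.2267 0.1471]
scene 0.149 33 0.0172 [0.5368 0.2289 0.1514]
scene 0.153 83 0.0168 [0.5327 0.2297 0.1556]
scene 0.157 39 0.0143 [0.5335 0.2293 0.1589]
scene 0.161 23 0.0138 [0.5336 0.2275 0.163 ]
scene 0.165 37 0.0141 [0.5333 0.2305 0.1667]
scene 0.169 32 0.0135 [0.5338 0.2295 0.1712]
scene 0.173 32 0.0138 [0.5335 0.2292 0.1749]
scene 0.177 33 0.0141 [0.5334 0.2286 0.1793]
scene 0.181 28 0.014 [0.534  0.2309 0.1828]
scene 0.185 38 0.0138 [0.5334 0.2295 0.1868]
scene 0.189 31 0.0141 [0.5336 0.2291 0.1912]
scene 0.193 48 0.014 [0.5331 0.2315 0.1952]
scene 0.197 96 0.0119 [0.5272 0.2306 0.1993]
scene 0.201 30 0.009 [0.5258 0.2322 0.2
[... 343 characters left out ...]
[0.5209 0.2427 0.1424]
wrist 0.145 85 0.018 [0.5165 0.2377 0.1473]
wrist 0.149 21 0.0177 [0.5202 0.2436 0.1507]
wrist 0.153 212 0.0172 [0.5227 0.2398 0.1556]
wrist 0.157 37 0.0158 [0.5233 0.2409 0.159 ]
wrist 0.161 12 0.0143 [0.5206 0.2419 0.1633]
wrist 0.165 25 0.0145 [0.5215 0.2415 0.1665]
wrist 0.169 28 0.0145 [0.5229 0.2416 0.171 ]
wrist 0.173 22 0.0144 [0.5212 0.2419 0.1744]
wrist 0.177 38 0.0145 [0.5226 0.2419 0.1793]
wrist 0.181 15 0.0146 [0.5225 0.2425 0.1836]
wrist 0.185 32 0.0146 [0.5215 0.2416 0.1865]
wrist 0.189 39 0.0146 [0.522  0.2414 0.1917]
wrist 0.193 175 0.0142 [0.5243 0.2354 0.1957]
wrist 0.197 427 0.0117 [0.5245 0.2329 0.1994]
wrist 0.201 161 0.0089 [0.5252 0.2322 0.2015]
```

```bash
python3 -c "
from station import workorder; print(workorder.close_job())"
```

```text
the job is handed in; nothing more can be done
None
```

The silencer is plugged into the coupler and the job is handed in (no verdict was returned): the sleeve latched back first, then sprang forward over the seated plug. It held against a light tug, stands upright after release, and the other two fittings were not touched.

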